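Bleed the nailer's air canister and file it with the empties

ROBOT

A 6-joint arm with a two-finger parallel gripper is mounted at the origin on the work surface. World frame = base frame: x ahead of the robot, y to its left, z up, the work surface at z = 0. Lengths are in m, angles in rad, forces in N, time in s.
With the tool pointing down it reaches from about 0.425 to 0.95 m from the base axis. Payload 3.5 kg.
Tool frame: the origin (TCP) lies midway between the tips of the shut fingers; the grasp point (between the pads) lies 19 mm behind it; z points along the fingers, y is the line along which they close (so a half turn about z gives the same grasp; the last joint's range is limited). The gripper opens to 85 mm and grips with 20 to 120 N. Pads are 22 mm wide; open, the fingers measure 114 mm over their backs; the gripper's body (76 mm by 85 mm) begins 54 mm behind the grasp point. The pads swing forward as they close: fully open they stand 13 mm farther back than shut.
Start: joints at [-1.482, 0.286, 1.577, -0, 1.279, -0.15], TCP at [0.16, -0.656, 0.231] pointing down, gripper open.
Joint ranges: [-2.77, 2.77], [-0.9, 2.22], [0.21, 2.48], [-1.53, 4.67], [0.24, 2.81], [-2.84, 2.84]. Speed limits (rad/s): [2.79, 2.79, 3.14, 3.14, 3.14, 3.14].

INTERFACE

Orientations are given as a unit quaternion [x, y, z, w].
In Python, from plant import ctrl gives the robot as it stands. The module is installed in compiled form; this text tells all that it offers.
- The arm moves only by the shell command python3 -m inch 'ROWS' [FORCE]. ROWS is JSON, a list of rows, each a list of 5 numbers: the closure, from 0 (fully open) to 1 (shut), then the shift along the tool's x, y, z in m, then the turn about the tool's z in degrees. A call has 1 to 5 rows; each row is the pose to reach, as a shift and turn from the pose commanded when the call began, along the tool's axes at that moment; what a row does not reach only later rows make up. A row lasts 1/12 s, in which the tool goes at most 41.7 mm and 7.16 degrees, less where a joint would pass 70% of its speed; a pose out of reach is approached as far as the arm can. A call with a gripper value outside its range is refused whole. The fingers move at their own pace and stop on an object; FORCE is the grip in N (left out, the last holds). Time passes only in rows, so rows that repeat a pose let the fingers close. It gives the time, the measured TCP pose, the force, the opening and the grip force at its end, in the units of the state.
- ctrl.get_state(): the state, without advancing time (a new reading comes with each control period).
- ctrl.read_camera(name): name is "scene" or "top" or "wrist"; returns a dict with "pixels" (400x640x3 uint8, red, green, blue), "depth" (400x640 float32, m along the optical axis (not along the pixel's ray), 0 where there is no reading), "fx", "fy", "cx", "cy" (pixels), "xyz" and "rotation" of the camera in the world; the wrist camera has in their place "mount" (4x4, takes a point from camera to tool coordinates, whose origin is the TCP and whose axes are the flange's). Camera axes: x right, y down, z forward; pixel columns grow to the right and rows downward; lengths in m; the calibration is good to about 2 mm. The wrist camera is an equidistant fisheye: a pixel r from the principal point sees the ray r / f radians off the axis. A picture is of the moment at which its call begins: read the wrist's pose just before it.
- ctrl.sign_off(): hands the job in; it is judged then, once.
Trained networks look in a picture, given as the dict that the camera call returned (one of the last four; its "shot" number tells which), for a name from the list of things; names that differ only in an ending like _2 or _b are one class to them, and where a whole thing is asked for, a point or a joint stands for the part that bears it (a point fixed in the world has none). Each returns a list of dicts, best first, with "score" (0 to 1); they miss things now and then, are a little off and sometimes report something else, mostly with a low value. They report only what shows in the picture. A call takes as long as a camera call. They do not tell look-alikes from the thing itself.
- ctrl.spot_in(query, picture): "at" ([column, row] in pixels, amid what is visible of it).
- ctrl.tip_of(query, picture): "at" ([column, row] in pixels: a listed point, or the origin of a listed thing).
The state is a dict: "time": time; "qpos": joint angles; "dq": joint speeds; "joint_efforts": joint torques, N m; "eef_pos": TCP position; "tcp_rot": TCP orientation; "contact_force": force on the tool from outside, world axes, zero at the start; "wrist_torque": the same for the moment, N m; "opening": opening from 0.0 (shut) to 1.0 (fully open); "finger_force": force on a finger pad.
Only numpy, scipy, OpenCV 4.12 (cv2) and the standard library are available. Lean on these libraries where they do the work, as an engineer would, in place of code of your own. Each camera call takes 0.05 s, during which the arm holds its last target. There are 200 camera calls.

TASK

Take the red air canister out of its sloped wooden rest, stand it upright on the round black rubber mat and let go. There unscrew the small brass lock nut on its valve (counter-clockwise, about half a turn, until it stops), let go, then press the freed valve tip all the way down for a good second to let the air out. Finally set the canister gently upright in the white crate, nut left loose, without dropping it, knocking it over or disturbing the tape roll, wood offcut and sanding block.

Things in the scene. Friction and masses are not known exactly. Their poses are not given: they have to be found in the camera images.
- canister_mid (a point): Red steel air canister, white band, about 0.65 kg: cylinder 48 mm wide, 94 mm tall, valve on its top end. Point on its axis, 50 mm above the foot; z axis points to the valve. Starts in the rest leaning 45 deg, valve up and away from the robot, sides free to grip. Above the 94 mm, a collar 20 mm wide to 100 mm from the foot, 11 mm stem to 108. Its weight keeps it from turning with the nut.
- nut_mid (a point): Centre of the brass knurled lock nut, 14 mm in diameter and 12 mm tall (108 to 120 mm from the canister's foot), on the canister's axis 114 mm from its foot. It unscrews counter-clockwise seen from the valve end; it is a half-turn lock that does not rise, so it is turned in place. The valve pin sticks up through it.
- nut (a joint): Angle of the lock nut in rad: 0 screwed down (start), growing as it is unscrewed, 3.0 at its stop. It turns against about 0.03 N m of friction and stays where it is left.
- pin_tip (a point): Top of the steel valve tip (pin), 6 mm in diameter, on the canister's axis 128.5 mm from its foot, standing 8 mm above the nut. The pin and the nut on it move down together when pressed.
- pin (a joint): How far the valve tip is pressed in, in m: 0 up, 0.004 at the bottom. A spring (2 N at the start, about 8 N at the bottom) lifts it again. Until the nut is unscrewed it sits on the stem and the tip cannot go in.
- rack: Wooden sloped rest, fixed: base board 150 x 80 x 12 mm with a V trough leaning 45 degrees and a foot stop, all narrower than the canister where the fingers go. Origin at the centre of its underside; its x axis is the way the canister leans (within 20 degrees of straight away from the robot). The leaning canister with its valve stays below 150 mm over the table.
- mat_top (a point): Centre of the top face of the round black rubber mat, fixed: 120 mm in diameter, 6 mm thick.
- crate_floor (a point): Centre of the inner floor of the white plastic crate, fixed and empty: 150 x 140 mm outside (x, y of its own axes), walls 5 mm thick, rim 50 mm above this floor point.
- tape_roll: Yellow tape roll standing on its flat side, 72 mm in diameter, 45 mm tall, bystander; origin at the centre of its underside.
- offcut: Pale wood offcut, 45 x 45 x 35 mm, bystander; origin at the centre of its underside.
- sanding_block: Cork sanding block, 90 x 50 x 30 mm, bystander; origin at the centre of its underside.
Mind the look-alikes: they are no part of the job. Of the things shaped like the rack, the wooden one is meant.

How it is judged:
By the outcome, as a careful person would: the job done as asked, in the order asked, and still so for the second after the job is handed in, with the robot touching nothing.
It also fails if it takes over 72 s, if anything falls off the work surface, if the arm or the gripper's body presses on something with over 40 N, if the wrist force passes 120 N, or if a joint passes its speed limit or range.

## Working session

There is one attempt and no reset: what is moved stays moved. The work goes in short steps, Python scripts to look and compute and a shell command to move; the robot and the scene stay as the last step left them, time stands still between calls to the robot, and variables do not carry over. Pictures are saved under pics/ and viewed, at most 10 in all, crops included, and the job is handed in when it is done.

```bash
mkdir -p pics
cat > h.py <<'E'
import numpy as np, cv2
from scipy.spatial.transform import Rotation as R
from plant import ctrl
def rot(c):
    r=np.array(c["rotation"],float)
    return r if r.shape==(3,3) else R.from_quat(r).as_matrix()
def ray_point(c,uv,d=None,z=None,st=None):
    u,v=uv
    if "mount" in c:
        a=np.array([(u-c["cx"])/c["fx"],(v-c["cy"])/c["fy"]]);r=np.hypot(*a)
        k=np.array([*(np.sin(r)*a/max(r,1e-9)),np.cos(r)])
        M=np.array(c["mount"]);T=R.from_quat(st["tcp_rot"]).as_matrix()
        o=np.array(st["eef_pos"])+T@M[:3,3];k=T@M[:3,:3]@k; kz=np.cos(r)
    else:
        k=rot(c)@np.array([(u-c["cx"])/c["fx"],(v-c["cy"])/c["fy"],1]);o=np.array(c["xyz"]);kz=1
    if z is not None: return o+k*(z-o[2])/k[2]
    if d is None: d=c["depth"][int(round(v)),int(round(u))]
    return o+k*d/kz
def save(c,n,crop=None,s=1):
    p=c["pixels"][...,::-1]
    if crop: p=p[crop[1]:crop[3],crop[0]:crop[2]]
    cv2.imwrite("pics/"+n,cv2.resize(p,None,fx=s,fy=s,interpolation=cv2.INTER_CUBIC))
E
python3 - <<'E'
from h import *
print(ctrl.get_state())
for n in("top","scene"):
    c=ctrl.read_camera(n);save(c,n+"0.png");print(n,c["xyz"],c["fx"],np.round(rot(c),3).tolist())
    for q in["canister_mid","nut_mid","pin_tip","rack","mat_top","crate_floor","tape_roll","offcut","sanding_block"]:
        for r in ctrl.tip_of(q,c)[:3]: print(q,np.round(r["at"],1),round(r["score"],2),np.round(ray_point(c,r["at"]),3))
E
```

```text
{'time': 0.0, 'qpos': array([-1.48202037e+00,  2.87174674e-01,  1.57821172e+00, -1.83053172e-05,
        1.27858480e+00, -1.50037534e-01]), 'dq': array([ 5.57069860e-04, -3.19906876e-04,  3.46845658e-04,  1.14855133e-03,
       -3.68098937e-05,  9.50580664e-04]), 'joint_efforts': array([ 2.09950235e-04, -4.05977511e+01, -2.92627501e+01, -1.19745664e-04,
        5.79454936e-03, -7.16196553e-06]), 'eef_pos': array([ 0.15961109, -0.65516929,  0.22992237]), 'tcp_rot': array([ 9.92878464e-01,  1.19125741e-01,  2.76650875e-05, -1.18897793e-03]), 'contact_force': array([ 0.17463418, -0.49796472, -0.51298235]), 'wrist_torque': array([-0.01548429,  0.03688197, -0.03075582]), 'finger_force': 0.0, 'opening': 1.002943626867239}
top [0.36361838 0.0931962  1.51419726] 485.2739445617253 [[-0.006, -0.992, 0.125], [-1.0, 0.006, -0.001], [0.001, -0.125, -0.992]]
canister_mid [255.8 210.4] 0.97 [0.507 0.281 0.108]
nut_mid [261.1 190.5] 0.37 [0.563 0.264 0.124]
pin_tip [261.8 187.6] 0.58 [0.588 0.275 0.015]
rack [263.2 283.8] 0.69 [0.293 0.265 0.045]
rack [238.3 149.8] 0.67 [0.707 0.349 0.025]
rack [263
[... 411 characters left out ...]
.547, -0.531], [0.762, -0.451, 0.465], [0.015, -0.705, -0.709]]
canister_mid [373.5 168.7] 0.96 [0.538 0.259 0.108]
nut_mid [380.3 165.9] 0.6 [0.558 0.262 0.131]
pin_tip [385.6 167.2] 0.49 [ 0.474  0.388 -0.002]
rack [423.9 168.9] 0.8 [0.565 0.459 0.013]
rack [322.1 152.7] 0.6 [0.323 0.257 0.028]
rack [367.9 193.1] 0.56 [0.531 0.254 0.012]
mat_top [221.6 287.5] 0.75 [ 0.535 -0.242  0.003]
crate_floor [299.6 234.5] 0.56 [0.524 0.009 0.005]
crate_floor [380.8 164.2] 0.21 [0.542 0.283 0.114]
tape_roll [295.8 321.7] 0.59 [ 0.745 -0.176  0.044]
offcut [378.3 252.2] 0.65 [0.714 0.114 0.028]
sanding_block [378.8 252.7] 0.75 [0.716 0.114 0.028]
sanding_block [352.3 301.5] 0.61 [ 0.782 -0.039  0.034]
```

View pics/top0.png

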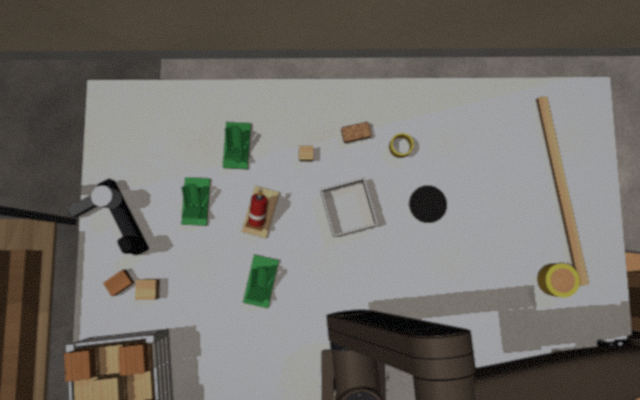

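View pics/scene0.png

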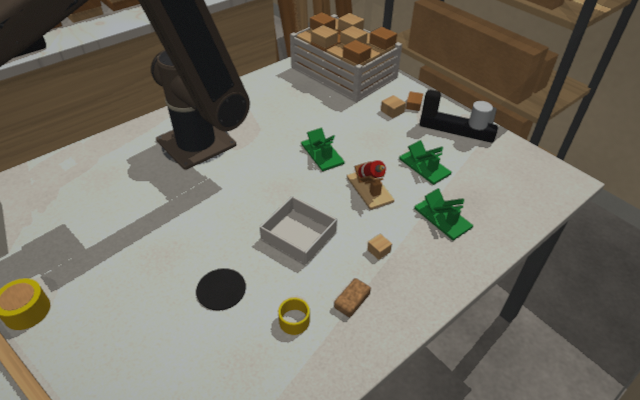

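The top picture shows the canister on the wooden rest at (258,208), the mat at (427,204) and the crate at (351,208); the three green rests are decoys. The scene picture agrees with this. I'll move there, going round the inner reach limit.

```bash
python3 -m inch '[[0,0.17,-0.11,-0.02,0],[0,0.17,-0.11,-0.02,0],[0,0.17,-0.11,-0.02,0],[0,0.17,-0.11,-0.02,0],[0,0.17,-0.11,-0.02,0]]'; python3 -m inch '[[0,0.17,-0.11,-0.02,0],[0,0.17,-0.11,-0.02,0],[0,0.17,-0.11,-0.02,0],[0,0.17,-0.11,-0.02,0],[0,0.17,-0.11,-0.02,0]]';python3 -m inch '[[0,0.13,-0.15,-0.02,0],[0,0.13,-0.15,-0.02,0],[0,0.13,-0.15,-0.02,0],[0,0.13,-0.15,-0.02,0],[0,0.13,-0.15,-0.02,0]]'; python3 -m inch '[[0,0,-0.2,-0.02,0],[0,0,-0.2,-0.02,0],[0,0,-0.2,-0.02,0],[0,0,-0.2,-0.02,0],[0,0,-0.2,-0.02,0]]'; python3 -m inch '[[0,0,-0.2,0,0],[0,0,-0.2,0,0],[0,0,-0.2,0,0],[0,0,-0.2,0,0],[0,0,-0.2,0,0]]'
```

```text
time: 1.42
eef_pos: [0.3001, -0.5069, 0.2517]
tcp_rot: [0.993, 0.119, 0.0, 0.0]
contact_force: [0.3, -1.7, 0.2]
opening: 0.998
finger_force: 0.0
time: 1.83
eef_pos: [0.4394, -0.3596, 0.272]
tcp_rot: [0.993, 0.119, 0.0, 0.0]
contact_force: [-0.4, -1.0, 0.2]
opening: 0.997
finger_force: 0.0
time: 2.25
eef_pos: [0.5298, -0.1824, 0.2921]
tcp_rot: [0.993, 0.12, 0.001, 0.0]
contact_force: [0.1, -0.2, 0.5]
opening: 0.998
finger_force: 0.0
time: 2.67
eef_pos: [0.4806, 0.0115, 0.3119]
tcp_rot: [0.993, 0.119, 0.0, -0.0]
contact_force: [-0.6, 0.5, 0.4]
opening: 0.999
finger_force: 0.0
time: 3.08
eef_pos: [0.433, 0.206, 0.3118]
tcp_rot: [0.993, 0.12, 0.001, -0.0]
contact_force: [0.2, 0.4, -0.8]
opening: 1.0
finger_force: 0.0
```

Run:
```python
from h import *
st=ctrl.get_state();c=ctrl.read_camera("wrist");save(c,"w1.png")
print(c["cx"],c["cy"],c["fx"],np.round(c["mount"],3).tolist())
for q in["canister_mid","nut_mid","pin_tip","rack"]:
    for r in ctrl.tip_of(q,c)[:3]: print(q,np.round(r["at"],1),round(r["score"],2),np.round(ray_point(c,r["at"],st=st),3))
# red surface points
h=cv2.cvtColor(c["pixels"],cv2.COLOR_RGB2HSV)
m=(((h[...,0]<8)|(h[...,0]>172))&(h[...,1]>150)&(h[...,2]>50))
P=np.array([ray_point(c,(u,v),st=st) for v,u in np.argwhere(m) if c["depth"][v,u]>0])
P=P[(P[:,2]>.03)&(np.hypot(P[:,0]-.52,P[:,1]-.27)<.1)]
from scipy.optimize import least_squares
def f(p):
    d=np.array([np.cos(p[2])*np.cos(p[3]),np.sin(p[2])*np.cos(p[3]),np.sin(p[3])])
    w=P-np.array([p[0],p[1],.085]);return np.linalg.norm(w-np.outer(w@d,d),axis=1)-.024
s=least_squares(f,[.52,.27,0,.785],loss="soft_l1",f_scale=.002);p=s.x
d=np.array([np.cos(p[2])*np.cos(p[3]),np.sin(p[2])*np.cos(p[3]),np.sin(p[3])])
t=(P-np.array([p[0],p[1],.085]))@d
print(len(P),p[:2],np.degrees(p[2:]),np.std(f(p)),np.percentile(t,[0,1,50,99,100]),d)
```

```text
318.1318054313796 195.46821845913186 309.70691628693146 [[-0.001, -0.96, -0.279, 0.07], [1.0, -0.001, 0.001, -0.001], [-0.001, -0.279, 0.96, -0.143], [0.0, 0.0, 0.0, 1.0]]
canister_mid [272.9  87.6] 0.78 [0.512 0.277 0.111]
nut_mid [286.9  45.3] 0.46 [0.559 0.271 0.13 ]
pin_tip [291.8  32.6] 0.55 [0.602 0.287 0.001]
rack [281.1  91.9] 0.77 [0.509 0.268 0.104]
rack [254.8 228.4] 0.76 [0.323 0.27  0.063]
rack [160.   48.3] 0.63 [0.543 0.46  0.054]
2245 [0.52178315 0.27960214] [-15.31129482  44.10966776] 0.003364521874049691 [-0.06119139 -0.05689533  0.01227878  0.03435612  0.0402151 ] [ 0.69252341 -0.18959971  0.69603396]
```

View pics/w1.png

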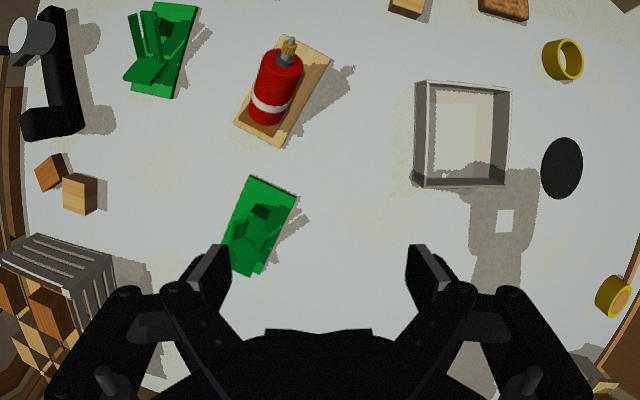

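The wrist picture shows the canister at (277,85), leaning away in the wooden rest, with its brass nut at (288,45). The fitted axis points at about -15°, so I'll grip near its top end.

```bash
python3 -m inch '[[0,0.12,-0.042,0.05,29],[0,0.12,-0.042,0.1,29],[0,0.12,-0.042,0.12,29],[0,0.12,-0.042,0.12,29],[0,0.12,-0.042,0.12,29]]'
python3 - <<'E'
from h import *
st=ctrl.get_state();c=ctrl.read_camera("wrist");save(c,"w2.png")
print(st["qpos"],st["eef_pos"],st["tcp_rot"])
T=R.from_quat(st["tcp_rot"]).as_matrix()
for q in["canister_mid","nut_mid","pin_tip"]:
    for r in ctrl.tip_of(q,c)[:1]: w=ray_point(c,r["at"],st=st);print(q,np.round(r["at"],1),round(r["score"],2),np.round(w,3),np.round(T.T@(w-st["eef_pos"]),4))
E
```

```text
time: 3.75
eef_pos: [0.541, 0.271, 0.1842]
tcp_rot: [0.991, -0.137, -0.004, 0.002]
contact_force: [-1.3, -0.9, -1.3]
opening: 1.0
finger_force: 0.0
[ 2.96818350e-01  1.81183250e-01  1.79077393e+00 -9.91747220e-05
  1.17854638e+00  2.14224461e+00] [0.54101549 0.27096155 0.18424   ] [ 0.99057989 -0.13686351 -0.00402289  0.00191556]
canister_mid [316.  224.5] 0.76 [0.53  0.276 0.123] [-0.0114 -0.0019  0.0614]
nut_mid [312.7 187.1] 0.53 [0.559 0.27  0.131] [ 0.0181 -0.0039  0.0535]
pin_tip [313.7 173.1] 0.95 [0.568 0.266 0.133] [ 0.028  -0.0032  0.051 ]
```

View pics/w2.png

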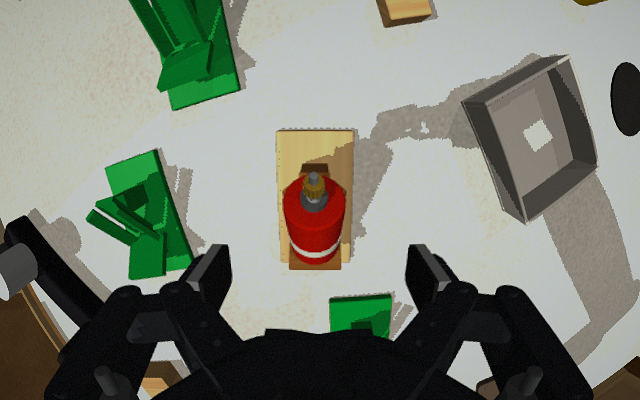

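The canister is centred between the open fingers, with the nut at (313,187), and it is aligned with the tool. Next I descend and grip.

```bash
python3 -m inch '[[0,-0.003,-0.003,0.035,0],[0,-0.003,-0.003,0.07,0],[0,-0.003,-0.003,0.1,0],[0,-0.003,-0.003,0.11,0],[0,-0.003,-0.003,0.11,0]]'; python3 -m inch '[[1,0,0,0,0],[1,0,0,0,0],[1,0,0,0,0],[1,0,0,0,0],[1,0,0,0,0]]' 25; python3 -m inch '[[1,0,0,0,0],[1,0,0,0,0],[1,0,0,0,0],[1,0,0,0,0],[1,0,0,0,0]]' 25
```

```text
time: 4.37
eef_pos: [0.5375, 0.2752, 0.0802]
tcp_rot: [0.991, -0.134, -0.002, 0.001]
contact_force: [-0.8, 0.4, 0.2]
opening: 0.999
finger_force: 0.0
time: 4.78
eef_pos: [0.5403, 0.2744, 0.0852]
tcp_rot: [0.991, -0.132, 0.001, 0.002]
contact_force: [-3.4, -8.5, 8.9]
opening: 0.552
finger_force: 25.2
time: 5.2
eef_pos: [0.5403, 0.2744, 0.0852]
tcp_rot: [0.991, -0.132, 0.001, 0.002]
contact_force: [-4.0, -8.9, 9.1]
opening: 0.558
finger_force: 25.2
```

```bash
python3 -m inch '[[1,0,0,-0.01,0],[1,0,0,-0.02,0],[1,0,0,-0.03,0],[1,0,0,-0.04,0],[1,0,0,-0.05,0]]'; python3 -m inch '[[1,0,0,-0.03,0],[1,0,0,-0.06,0],[1,0,0,-0.08,0],[1,0,0,-0.08,0],[1,0,0,-0.08,0]]';python3 - <<'E'
from h import *
st=ctrl.get_state();c=ctrl.read_camera("wrist");save(c,"w3.png");print(st["contact_force"],st["eef_pos"])
s=ctrl.read_camera("scene");save(s,"s3.png",(300,80,460,230),3)
T=R.from_quat(st["tcp_rot"]).as_matrix()
for q in["canister_mid","nut_mid","pin_tip"]:
    for r in ctrl.tip_of(q,c)[:1]: w=ray_point(c,r["at"],st=st);print(q,np.round(r["at"],1),round(r["score"],2),np.round(w,3),np.round(T.T@(w-st["eef_pos"]),4))
a=cv2.imread("pics/s3.png");b=cv2.imread("pics/w3.png")[:,150:470]
cv2.imwrite("pics/c3.png",np.hstack([cv2.resize(a,(480,450)),cv2.resize(b,(320,400))[:450] if 0 else cv2.copyMakeBorder(b,0,50,0,0,0)]))
E
```

```text
time: 5.62
eef_pos: [0.5386, 0.2766, 0.1322]
tcp_rot: [0.991, -0.133, -0.0, -0.0]
contact_force: [0.7, 0.2, -5.9]
opening: 0.551
finger_force: 27.0
time: 6.03
eef_pos: [0.5395, 0.2768, 0.2131]
tcp_rot: [0.991, -0.133, 0.002, -0.001]
contact_force: [-0.4, -1.3, -7.1]
opening: 0.551
finger_force: 28.1
[-0.36144333 -1.30898923 -7.09534487] [0.53948125 0.27682464 0.21313491]
nut_mid [318.1 252.4] 0.94 [0.56  0.272 0.261] [ 0.0211 -0.0006 -0.0474]
pin_tip [317.4 235.9] 0.7 [0.566 0.27  0.262] [ 0.028  -0.0008 -0.0488]
```

View pics/c3.png

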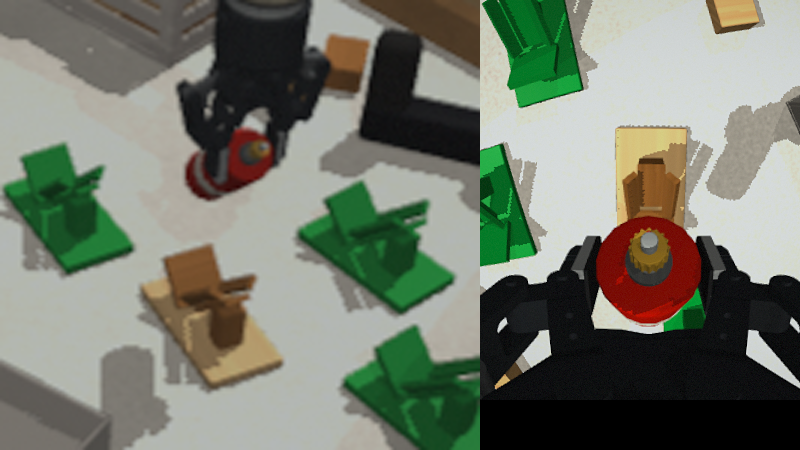

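The canister is held between the pads at (650,260 in the right half), still leaning about 45°, and the wooden rest is empty. I'll carry it over the mat.

```bash
python3 -m inch '[[1,0.01,0.025,0,0],[1,0.02,0.06,0,0],[1,0.035,0.095,0,0],[1,0.05,0.13,0,0],[1,0.065,0.165,0,0]]' 22; python3 -m inch '[[1,0.015,0.035,0,0],[1,0.03,0.07,0,0],[1,0.04,0.105,0,0],[1,0.055,0.14,0,0],[1,0.07,0.175,0,0]]'; python3 -m inch '[[1,0.015,0.035,0,0],[1,0.03,0.07,0,0],[1,0.04,0.105,0,0],[1,0.055,0.14,0,0],[1,0.065,0.16,0,0]]'; python3 -m inch '[[1,0,0,0,0],[1,0,0,0,0]]' 20;python3 - <<'E'
from h import *
st=ctrl.get_state();c=ctrl.read_camera("wrist")
T=R.from_quat(st["tcp_rot"]).as_matrix()
for q in["nut_mid","pin_tip","mat_top"]:
    for r in ctrl.tip_of(q,c)[:1]: w=ray_point(c,r["at"],st=st);print(q,np.round(r["at"],1),round(r["score"],2),np.round(w,3),np.round(T.T@(w-st["eef_pos"]),4))
E
```

```text
time: 6.7
eef_pos: [0.5571, 0.0987, 0.2099]
tcp_rot: [0.991, -0.133, -0.001, 0.0]
contact_force: [1.1, -0.0, -6.7]
opening: 0.551
finger_force: 28.1
time: 7.12
eef_pos: [0.5784, -0.0887, 0.2098]
tcp_rot: [0.991, -0.133, -0.001, -0.0]
contact_force: [1.3, 0.9, -6.5]
opening: 0.55
finger_force: 28.1
time: 7.53
eef_pos: [0.5988, -0.2627, 0.2095]
tcp_rot: [0.991, -0.135, -0.001, 0.001]
contact_force: [1.2, -0.0, -6.5]
opening: 0.55
finger_force: 28.1
time: 7.7
eef_pos: [0.5989, -0.2598, 0.2093]
tcp_rot: [0.991, -0.135, -0.001, -0.001]
contact_force: [-0.2, 0.4, -5.8]
opening: 0.553
finger_force: 28.1
nut_mid [319.1 252.5] 0.7 [ 0.62  -0.266  0.258] [ 0.0218 -0.0002 -0.0488]
pin_tip [315.8 238.8] 0.89 [ 0.626 -0.266  0.259] [ 0.0272 -0.0013 -0.0494]
mat_top [318.6 223.2] 0.73 [ 0.616 -0.264  0.22 ] [ 0.0178 -0.0003 -0.011 ]
```

```bash
python3 -m inch '[[1,0,0,0.035,0],[1,0,0,0.07,0],[1,0,0,0.105,0],[1,0,0,0.125,0],[1,0,0,0.135,0]]'; python3 -m inch '[[1,0,0,0.002,0],[1,0,0,0.004,0],[1,0,0,0.006,0],[1,0,0,0.008,0]]'; python3 -m inch '[[1,0,0,0.002,0],[1,0,0,0.004,0]]'
```

```text
time: 8.32
eef_pos: [0.597, -0.2556, 0.0714]
tcp_rot: [0.991, -0.132, -0.004, -0.002]
contact_force: [-1.0, 0.8, -6.8]
opening: 0.555
finger_force: 28.1
time: 8.65
eef_pos: [0.6014, -0.2596, 0.0712]
tcp_rot: [0.991, -0.133, 0.002, 0.001]
contact_force: [-0.1, -0.1, -6.0]
opening: 0.55
finger_force: 28.1
time: 8.82
eef_pos: [0.6016, -0.2597, 0.0669]
tcp_rot: [0.991, -0.133, 0.003, 0.001]
contact_force: [1.9, 0.4, 1.8]
opening: 0.558
finger_force: 28.7
```

```bash
python3 -m inch '[[1,-0.004,0,-0.001,0],[1,-0.007,0,-0.002,0],[1,-0.011,0,-0.004,0],[1,-0.014,0,-0.005,0]]'
python3 - <<'E'
from h import *
st=ctrl.get_state();c=ctrl.read_camera("wrist")
T=R.from_quat(st["tcp_rot"]).as_matrix()
for q in["nut_mid","pin_tip"]:
    for r in ctrl.tip_of(q,c)[:1]: w=ray_point(c,r["at"],st=st);print(q,np.round(r["at"],1),round(r["score"],2),np.round(w,3),np.round(T.T@(w-st["eef_pos"]),4))
E
```

```text
time: 9.15
eef_pos: [0.5845, -0.2544, 0.0687]
tcp_rot: [0.991, -0.133, -0.002, -0.0]
contact_force: [0.8, 0.5, -6.7]
opening: 0.552
finger_force: 28.1
nut_mid [318.  250.6] 0.73 [ 0.608 -0.26   0.12 ] [ 0.0236 -0.0006 -0.051 ]
pin_tip [319.7 239. ] 0.62 [ 0.611 -0.262  0.118] [ 0.0269 -0.     -0.049 ]
```

```bash
python3 -m inch '[[1,0,0,-0.008,0],[1,0,0,-0.014,0],[1,0,0,-0.014,0]]' 20; for i in 1; do python3 -m inch '[[0.48,0,0,0,0]]' 20; python3 -m inch '[[0.47,0,0,0,0]]' 20;python3 -m inch '[[0.46,0,0,0,0]]' 20; done
```

```text
time: 9.55
eef_pos: [0.5873, -0.2558, 0.0855]
tcp_rot: [0.991, -0.133, 0.002, 0.001]
contact_force: [0.2, 0.2, -5.3]
opening: 0.547
finger_force: 28.1
time: 9.63
eef_pos: [0.5869, -0.2555, 0.0846]
tcp_rot: [0.991, -0.133, 0.001, 0.001]
contact_force: [-0.4, -0.3, -5.8]
opening: 0.553
finger_force: 28.1
time: 9.72
eef_pos: [0.5862, -0.2551, 0.0836]
tcp_rot: [0.991, -0.133, 0.0, 0.0]
contact_force: [-0.7, 1.0, -7.4]
opening: 0.551
finger_force: 28.1
time: 9.8
eef_pos: [0.5859, -0.2549, 0.0831]
tcp_rot: [0.991, -0.133, -0.0, -0.0]
contact_force: [0.4, 0.5, -6.9]
opening: 0.552
finger_force: 28.1
```

```bash
python3 -m inch '[[0.45,0,0,0,0]]' 20; python3 -m inch '[[0.445,0,0,0,0]]' 20;python3 -m inch '[[0.44,0,0,0,0]]' 20
```

```text
time: 9.88
eef_pos: [0.5859, -0.2548, 0.0829]
tcp_rot: [0.991, -0.133, -0.0, -0.0]
contact_force: [0.3, 0.5, -6.4]
opening: 0.549
finger_force: 28.1
time: 9.97
eef_pos: [0.5859, -0.2549, 0.083]
tcp_rot: [0.991, -0.133, -0.0, -0.0]
contact_force: [0.3, 0.6, -6.6]
opening: 0.557
finger_force: 17.6
time: 10.05
eef_pos: [0.5858, -0.2548, 0.0831]
tcp_rot: [0.991, -0.133, -0.001, -0.0]
contact_force: [-0.7, 0.2, -6.0]
opening: 0.562
finger_force: 7.7
```

```bash
cat > pin.py <<'E'
from h import *
st=ctrl.get_state();c=ctrl.read_camera("wrist");print("F",st["contact_force"].round(1),st["finger_force"],st["eef_pos"].round(4))
T=R.from_quat(st["tcp_rot"]).as_matrix()
for q in["nut_mid","pin_tip"]:
    for r in ctrl.tip_of(q,c)[:1]: w=ray_point(c,r["at"],st=st);print(q,np.round(r["at"],1),round(r["score"],2),np.round(w,3),np.round(T.T@(w-st["eef_pos"]),4))
E
python3 pin.py
```

```text
F [-0.7  0.2 -6. ] 7.6564244547626 [ 0.5858 -0.2548  0.0831]
nut_mid [317.4 264.2] 0.92 [ 0.606 -0.259  0.137] [ 0.0203 -0.0008 -0.0544]
pin_tip [315.4 256.9] 0.83 [ 0.608 -0.259  0.136] [ 0.0223 -0.0014 -0.053 ]
```

```bash
python3 -m inch '[[0.44,0,0,0,0],[0.44,0,0,0,0]]' 20; python3 pin.py
```

```text
time: 10.37
eef_pos: [0.5863, -0.2551, 0.0835]
tcp_rot: [0.991, -0.133, 0.0, 0.0]
contact_force: [0.2, -0.4, -6.5]
opening: 0.555
finger_force: 5.2
F [ 0.2 -0.4 -6.5] 5.200304911122657 [ 0.5863 -0.2551  0.0835]
nut_mid [318.  305.7] 0.73 [ 0.584 -0.254  0.13 ] [-0.0028 -0.0006 -0.0461]
pin_tip [317.4 326. ] 0.7 [ 0.579 -0.252  0.136] [-0.0078 -0.0008 -0.0523]
```

```bash
python3 -m inch '[[0.46,0,0,0,0],[0.6,0,0,0,0],[1,0,0,0,0],[1,0,0,-0.008,0],[1,0,0,-0.015,0]]' 22
python3 - <<'E'
exec(open("pin.py").read())
save(c,"w5.png");s=ctrl.read_camera("scene")
P=cv2.cvtColor(s["pixels"],cv2.COLOR_RGB2BGR)[200:330,150:310];a=cv2.resize(P,(480,390))
b=cv2.imread("pics/w5.png")[:,150:470]
cv2.imwrite("pics/c5.png",np.hstack([cv2.copyMakeBorder(a,0,10,0,0,0),b]))
E
```

```text
time: 10.93
eef_pos: [0.5855, -0.2547, 0.0982]
tcp_rot: [0.991, -0.133, -0.001, -0.0]
contact_force: [0.2, -0.8, -6.5]
opening: 0.548
finger_force: 24.3
F [ 0.2 -0.8 -6.5] 24.25261029973626 [ 0.5855 -0.2547  0.0982]
nut_mid [315.1 294. ] 0.94 [ 0.587 -0.253  0.141] [ 0.0005 -0.0017 -0.0428]
pin_tip [316.1 313.2] 0.67 [ 0.584 -0.253  0.15 ] [-0.0021 -0.0013 -0.0517]
```

View pics/c5.png

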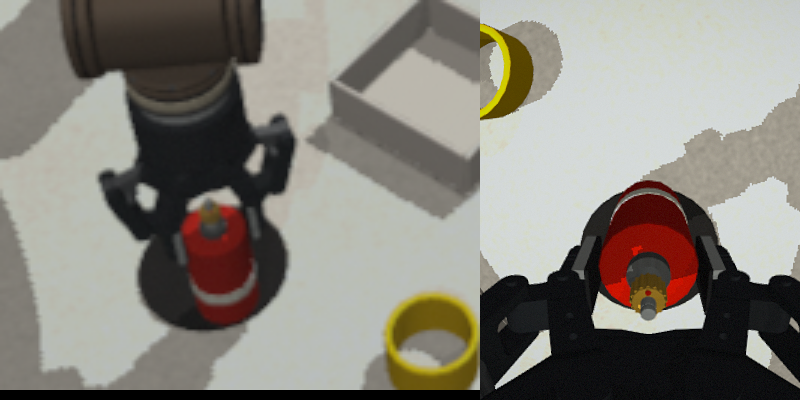

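The canister now hangs nearly upright between the pads, with the nut at (645,290 in the right half), over the right part of the mat. I'll shift it to the mat centre and lower it.

```bash
python3 -m inch '[[1,-0.015,0,0,0],[1,-0.03,0,0,0],[1,-0.043,0,0,0],[1,-0.05,0,0.004,0],[1,-0.05,0,0.008,0]]'; python3 -m inch '[[1,0,0,0.002,0],[1,0,0,0.004,0],[1,0,0,0.005,0]]'; python3 -m inch '[[1,0,0,0.001,0],[1,0,0,0.002,0]]'; python3 -m inch '[[1,0,0,0.001,0],[1,0,0,0.002,0]]'; python3 pin.py
```

```text
time: 11.55
eef_pos: [0.5366, -0.2412, 0.0898]
tcp_rot: [0.991, -0.133, -0.001, -0.0]
contact_force: [-0.1, -0.4, -6.7]
opening: 0.548
finger_force: 24.3
time: 11.8
eef_pos: [0.5384, -0.242, 0.085]
tcp_rot: [0.991, -0.133, 0.0, 0.0]
contact_force: [0.7, 0.9, -6.2]
opening: 0.548
finger_force: 24.3
time: 11.97
eef_pos: [0.5383, -0.242, 0.0834]
tcp_rot: [0.991, -0.133, 0.0, 0.0]
contact_force: [-2.1, 0.0, 0.1]
opening: 0.548
finger_force: 24.8
time: 12.13
eef_pos: [0.5391, -0.2424, 0.0834]
tcp_rot: [0.991, -0.133, 0.001, 0.0]
contact_force: [-3.4, 2.6, 6.8]
opening: 0.553
finger_force: 25.3
F [-3.4  2.6  6.8] 25.256507880985737 [ 0.5391 -0.2424  0.0834]
nut_mid [321.  291.1] 0.91 [ 0.542 -0.244  0.128] [ 0.0029  0.0005 -0.0442]
pin_tip [317.1 315. ] 0.91 [ 0.537 -0.241  0.136] [-0.0023 -0.0009 -0.0525]
```

```bash
python3 -m inch '[[1,0,0,-0.001,0],[0.44,0,0,-0.001,0],[0.42,0,0,-0.001,0],[0.38,0,0,-0.001,0],[0.3,0,0,-0.001,0]]'; python3 -m inch '[[0,0,0,-0.001,0],[0,0,0,-0.001,0],[0,0,0,-0.02,0],[0,0,0,-0.06,0],[0,0,0,-0.085,0]]'
python3 - <<'E'
exec(open("pin.py").read())
save(c,"w6.png");s=ctrl.read_camera("scene")
P=cv2.cvtColor(s["pixels"],cv2.COLOR_RGB2BGR)[200:330,150:310];a=cv2.resize(P,(480,390))
b=cv2.imread("pics/w6.png")[:,150:470]
cv2.imwrite("pics/c6.png",np.hstack([cv2.copyMakeBorder(a,0,10,0,0,0),b]))
E
```

```text
time: 12.7
eef_pos: [0.538, -0.242, 0.0822]
tcp_rot: [0.991, -0.133, 0.0, 0.0]
contact_force: [-0.6, -0.1, -0.1]
opening: 0.694
finger_force: 0.0
time: 13.12
eef_pos: [0.5382, -0.2421, 0.1693]
tcp_rot: [0.991, -0.133, 0.001, 0.0]
contact_force: [1.2, 0.2, 1.1]
opening: 1.0
finger_force: 0.0
F [1.2 0.2 1.1] 0.0 [ 0.5382 -0.2421  0.1693]
nut_mid [319.4 222.9] 0.75 [ 0.536 -0.242  0.127] [-0.0026  0.0004  0.042 ]
pin_tip [319.1 229.5] 0.79 [ 0.534 -0.241  0.135] [-0.004   0.0002  0.0342]
```

View pics/c6.png

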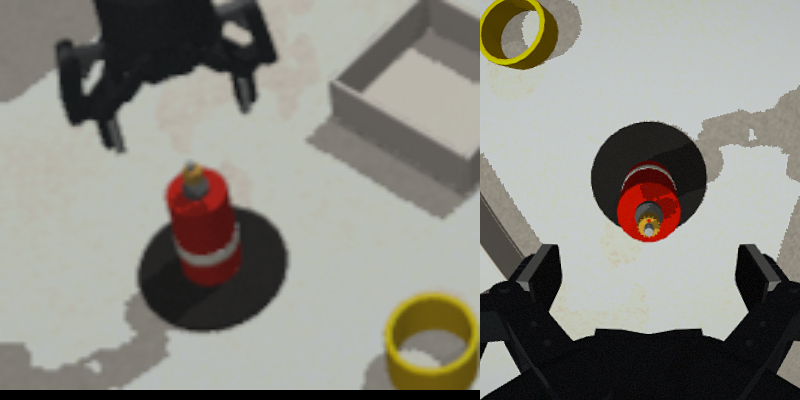

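The canister stands upright on the mat at (200,230), with its valve at (650,225 in the right half), and the fingers are clear. Next I approach the nut.

```bash
python3 -m inch '[[0.55,-0.004,0,0.01,0],[0.6,-0.004,0,0.02,0],[0.6,-0.004,0,0.03,0],[0.6,-0.004,0,0.03,0],[0.6,-0.004,0,0.03,0]]' 30; python3 pin.py
python3 - <<'E'
exec(open("pin.py").read()); save(c,"w7.png",(220,150,420,350),3)
E
```

```text
time: 13.73
eef_pos: [0.5327, -0.2399, 0.1346]
tcp_rot: [0.991, -0.133, -0.002, -0.001]
contact_force: [-0.0, -0.5, -0.4]
opening: 0.402
finger_force: 0.0
F [-0.  -0.5 -0.4] 0.0 [ 0.5327 -0.2399  0.1346]
nut_mid [320.2 237.3] 0.64 [ 0.536 -0.241  0.129] [0.0035 0.0006 0.0052]
pin_tip [318.9 245.4] 0.67 [ 0.534 -0.24   0.135] [ 0.0017 -0.0001 -0.0008]
F [0.6 0.  0.2] 0.0 [ 0.5342 -0.2409  0.1374]
nut_mid [319.8 239.7] 0.78 [ 0.536 -0.242  0.131] [0.0018 0.0004 0.0059]
pin_tip [320.9 248.8] 0.78 [ 0.533 -0.241  0.136] [-0.0015  0.001   0.0018]
```

View pics/w7.png

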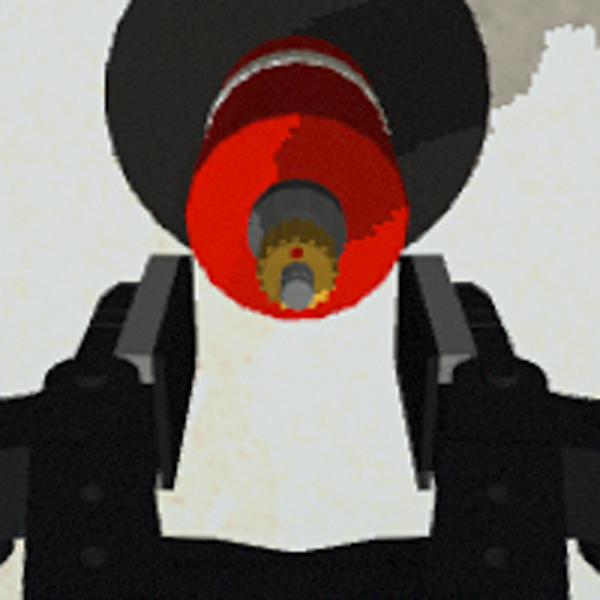

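Pin at crop (297,290) and nut at (297,270) are centred between the pads. Descend, close on the nut, turn.

```bash
python3 -m inch '[[0.6,0,0,0.01,0],[0.6,0,0,0.02,0],[0.6,0,0,0.028,0],[0.6,0,0,0.028,0]]' 30; python3 -m inch '[[0.75,0,0,0,0],[0.8,0,0,0,0],[0.9,0,0,0,0],[1,0,0,0,0],[1,0,0,0,0]]' 25
```

```text
time: 14.37
eef_pos: [0.5323, -0.2396, 0.1061]
tcp_rot: [0.991, -0.133, -0.002, -0.001]
contact_force: [-0.7, 0.2, -0.8]
opening: 0.4
finger_force: 0.0
time: 14.78
eef_pos: [0.5341, -0.2409, 0.1095]
tcp_rot: [0.991, -0.133, 0.0, 0.0]
contact_force: [-0.6, -1.0, -1.4]
opening: 0.141
finger_force: 24.4
```

```bash
python3 -m inch '[[1,0,0,0,-5],[1,0,0,0,-10],[1,0,0,0,-15],[1,0,0,0,-20],[1,0,0,0,-25]]'; python3 pin.py
```

```text
time: 15.2
eef_pos: [0.5342, -0.2408, 0.1095]
tcp_rot: [0.996, 0.086, 0.0, 0.0]
contact_force: [0.5, 1.1, -1.6]
opening: 0.141
finger_force: 24.4
F [ 0.5  1.1 -1.6] 24.437893331050873 [ 0.5342 -0.2408  0.1095]
nut_mid [318.6 262.7] 0.9 [ 0.537 -0.24   0.131] [ 0.003  -0.0008 -0.0211]
pin_tip [317.  273.3] 0.93 [ 0.534 -0.239  0.135] [ 0.0003 -0.0015 -0.0259]
```

```bash
for i in 1; do python3 -m inch '[[1,0,0,0,-6],[1,0,0,0,-12],[1,0,0,0,-18],[1,0,0,0,-24],[1,0,0,0,-30]]'; python3 -m inch '[[1,0,0,0,-6],[1,0,0,0,-12],[1,0,0,0,-18],[1,0,0,0,-24],[1,0,0,0,-30]]'; python3 -m inch '[[1,0,0,0,-6],[1,0,0,0,-12],[1,0,0,0,-18],[1,0,0,0,-24],[1,0,0,0,-30]]'; python3 -m inch '[[1,0,0,0,-6],[1,0,0,0,-12],[1,0,0,0,-18],[1,0,0,0,-24],[1,0,0,0,-30]]'; done | grep -v time
python3 - <<'E'
from h import *
st=ctrl.get_state();print(st["wrist_torque"],st["qpos"]);c=ctrl.read_camera("wrist");save(c,"w8.png",(220,150,420,350),3)
E
```

```text
eef_pos: [0.5342, -0.2408, 0.1095]
tcp_rot: [0.94, 0.341, 0.0, 0.0]
contact_force: [0.3, -0.8, -1.0]
opening: 0.144
finger_force: 24.4
eef_pos: [0.5341, -0.2408, 0.1095]
tcp_rot: [0.82, 0.572, 0.0, 0.0]
contact_force: [0.3, 0.5, -0.4]
opening: 0.142
finger_force: 24.4
eef_pos: [0.5342, -0.2408, 0.1095]
tcp_rot: [0.644, 0.765, 0.0, 0.0]
contact_force: [0.9, -0.3, -1.1]
opening: 0.144
finger_force: 24.4
eef_pos: [0.5342, -0.2408, 0.1095]
tcp_rot: [0.424, 0.906, -0.0, 0.0]
contact_force: [0.2, 0.3, -1.8]
opening: 0.14
finger_force: 24.4
[-0.05283938 -0.03173606  0.0056842 ] [-5.96654306e-01  2.22191331e-01  1.89190377e+00  8.60432829e-05
  1.02692633e+00 -1.29190465e+00]
```

```bash
python3 -m inch '[[1,0,0,0,-5],[1,0,0,0,-10],[1,0,0,0,-15],[1,0,0,0,-20]]'
python3 - <<'E'
from h import *
print(ctrl.get_state()["wrist_torque"])
E
python3 -m inch '[[1,0,0,0,-4],[1,0,0,0,-8],[1,0,0,0,-12]]'
python3 - <<'E'
exec(open("pin.py").read())
print(ctrl.get_state()["wrist_torque"]);save(c,"w9.png",(220,150,420,350),3)
E
```

```text
time: 17.4
eef_pos: [0.5341, -0.2408, 0.1095]
tcp_rot: [0.261, 0.965, -0.0, 0.0]
contact_force: [0.7, -0.7, -1.0]
opening: 0.137
finger_force: 24.4
[-0.1020224  -0.03596525 -0.02821646]
time: 17.65
eef_pos: [0.5342, -0.2408, 0.1095]
tcp_rot: [0.16, 0.987, -0.0, 0.0]
contact_force: [-0.1, 0.2, -1.5]
opening: 0.138
finger_force: 24.5
F [-0.1  0.2 -1.5] 24.46676641702652 [ 0.5342 -0.2408  0.1095]
nut_mid [319.6 258.8] 0.67 [ 0.53  -0.238  0.127] [ 0.0052  0.001  -0.0174]
pin_tip [317.9 271.8] 0.93 [ 0.532 -0.24   0.135] [ 0.0028  0.0003 -0.0253]
[-0.02654489 -0.01629355  0.05153304]
```

View pics/w9.png

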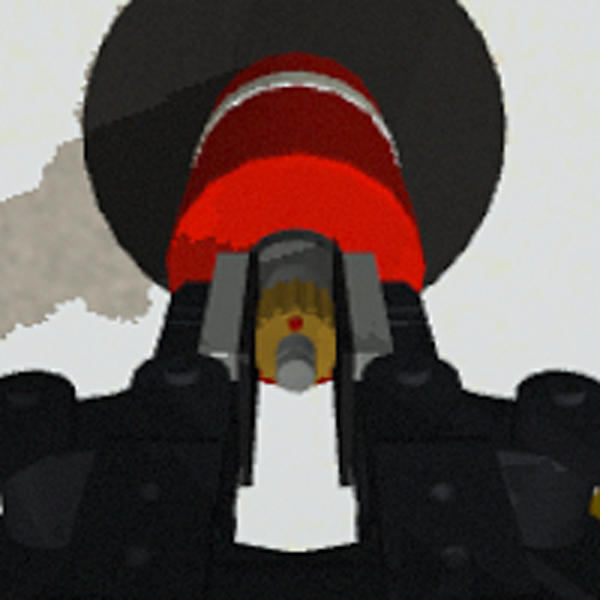

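The mark on the nut at (295,322) turned with the pads through about 177°, so it is at its stop. I'll release it, rise, shut the fingers and press.

```bash
python3 -m inch '[[0.8,0,0,0,0],[0.7,0,0,0,0],[0.6,0,0,0,0],[0.6,0,0,-0.02,0],[0.6,0,0,-0.04,0]]'; python3 -m inch '[[1,0,0,-0.001,0],[1,0,0,-0.001,0],[1,0,0,-0.001,0],[1,0,0,0,0],[1,0,0,0,0]]'; python3 pin.py; python3 -m inch '[[1,0,0,0.004,0],[1,0,0,0.008,0],[1,0,0,0.01,0],[1,0,0,0.01,0]]'
```

```text
time: 18.22
eef_pos: [0.5329, -0.24, 0.1481]
tcp_rot: [0.16, 0.987, 0.001, -0.002]
contact_force: [-0.0, -0.6, 0.2]
opening: 0.399
finger_force: 0.0
time: 18.63
eef_pos: [0.5331, -0.2402, 0.1475]
tcp_rot: [0.159, 0.987, 0.001, -0.001]
contact_force: [0.6, 0.5, 0.1]
opening: 0.002
finger_force: 0.0
F [0.6 0.5 0.1] 0.0 [ 0.5331 -0.2402  0.1475]
nut_mid [316.2 231.9] 0.72 [ 0.53  -0.24   0.127] [ 0.0026 -0.0008  0.0206]
pin_tip [318.5 242. ] 0.84 [ 0.522 -0.236  0.162] [ 0.0123  0.0005 -0.0144]
time: 19.12
eef_pos: [0.5335, -0.2404, 0.1382]
tcp_rot: [0.159, 0.987, 0.0, -0.001]
contact_force: [0.6, -0.9, 0.2]
opening: -0.002
finger_force: 0.0
```

```bash
python3 -m inch '[[1,0,0,0.002,0],[1,0,0,0.004,0],[1,0,0,0.006,0],[1,0,0,0.007,0],[1,0,0,0.008,0]]'; python3 -m inch '[[1,0,0,0.001,0],[1,0,0,0.001,0]]'
```

```text
time: 19.53
eef_pos: [0.5344, -0.241, 0.1322]
tcp_rot: [0.159, 0.987, -0.0, 0.0]
contact_force: [-0.4, 0.4, 4.9]
opening: 0.0
finger_force: 2.4
time: 19.7
eef_pos: [0.5345, -0.2411, 0.1314]
tcp_rot: [0.159, 0.987, -0.0, 0.001]
contact_force: [-1.4, 0.2, 5.8]
opening: 0.001
finger_force: 3.0
```

```bash
python3 -m inch '[[1,0,0,0.001,0],[1,0,0,0.002,0],[1,0,0,0.003,0],[1,0,0,0.003,0]]'; python3 -m inch '[[1,0,0,0.001,0],[1,0,0,0.001,0],[1,0,0,0.001,0]]'
```

```text
time: 20.03
eef_pos: [0.5355, -0.2417, 0.1304]
tcp_rot: [0.159, 0.987, -0.001, 0.002]
contact_force: [-1.5, 1.5, 10.3]
opening: 0.0
finger_force: 5.0
time: 20.28
eef_pos: [0.536, -0.242, 0.1304]
tcp_rot: [0.159, 0.987, -0.001, 0.003]
contact_force: [-2.3, 0.9, 13.1]
opening: -0.003
finger_force: 6.4
```

```bash
python3 -m inch '[[1,0,0,0.001,0],[1,0,0,0.001,0],[1,0,0,0.001,0],[1,0,0,0.001,0],[1,0,0,0.001,0]]'; python3 -m inch '[[1,0,0,0,0],[1,0,0,0,0],[1,0,0,0,0],[1,0,0,0,0],[1,0,0,0,0]]'; python3 -m inch '[[1,0,0,0,0],[1,0,0,0,0],[1,0,0,0,0],[1,0,0,0,0],[1,0,0,0,0]]'; python3 -m inch '[[1,0,0,0,0],[1,0,0,0,0],[1,0,0,0,0],[1,0,0,0,0],[1,0,0,0,0]]'; python3 -m inch '[[1,0,0,-0.004,0],[1,0,0,-0.01,0],[1,0,0,-0.03,0],[0.5,0,0,-0.04,0],[0,0,0,-0.04,0]]'; python3 pin.py
```

```text
time: 20.7
eef_pos: [0.5365, -0.2423, 0.1303]
tcp_rot: [0.159, 0.987, -0.002, 0.003]
contact_force: [-1.3, 1.9, 15.3]
opening: -0.003
finger_force: 7.6
time: 21.12
eef_pos: [0.5365, -0.2423, 0.1303]
tcp_rot: [0.159, 0.987, -0.002, 0.003]
contact_force: [-1.9, 0.8, 14.6]
opening: 0.004
finger_force: 7.6
time: 21.53
eef_pos: [0.5365, -0.2423, 0.1303]
tcp_rot: [0.159, 0.987, -0.002, 0.003]
contact_force: [-2.4, 1.6, 14.9]
opening: 0.001
finger_force: 7.6
time: 21.95
eef_pos: [0.5365, -0.2423, 0.1303]
tcp_rot: [0.159, 0.987, -0.002, 0.003]
contact_force: [-2.7, 1.4, 14.2]
opening: -0.003
finger_force: 7.6
time: 22.37
eef_pos: [0.5354, -0.2416, 0.168]
tcp_rot: [0.159, 0.987, -0.001, 0.002]
contact_force: [0.0, -0.0, 0.2]
opening: 0.272
finger_force: 0.0
F [ 0.  -0.   0.2] 0.0 [ 0.5354 -0.2416  0.168 ]
nut_mid [319.4 217.1] 0.94 [ 0.531 -0.239  0.131] [0.0055 0.0011 0.0374]
pin_tip [318.4 224.5] 0.62 [ 0.534 -0.241  0.135] [0.0023 0.0004 0.0329]
```

```bash
python3 -m inch '[[0,0.002,0,0,0],[0,0.002,0,0,0],[0,0.002,0,0,0],[0,0.002,0,0,0]]'; python3 pin.py; python3 -m inch '[[0,0,0,0.03,0],[0,0,0,0.06,0],[0,0,0,0.085,0],[0,0,0,0.097,0],[0,0,0,0.097,0]]'
```

```text
time: 22.85
eef_pos: [0.5318, -0.24, 0.1647]
tcp_rot: [0.159, 0.987, 0.0, -0.0]
contact_force: [0.1, -0.0, 0.3]
opening: 0.999
finger_force: 0.0
F [ 0.1 -0.   0.3] 0.0 [ 0.5318 -0.24    0.1647]
nut_mid [318.5 224.6] 0.81 [ 0.53  -0.239  0.13 ] [0.0017 0.0005 0.0343]
pin_tip [318.7 232.9] 0.69 [ 0.533 -0.24   0.136] [-0.0013  0.0006  0.0283]
time: 23.42
eef_pos: [0.5299, -0.2387, 0.0647]
tcp_rot: [0.159, 0.987, 0.002, -0.003]
contact_force: [0.0, 0.6, 0.5]
opening: 0.998
finger_force: 0.0
```

```bash
python3 -m inch '[[0.3,0,0,0,0],[0.4,0,0,0,0],[0.45,0,0,0,0],[1,0,0,0,0],[1,0,0,0,0]]' 40; python3 -m inch '[[1,0,0,0,0],[1,0,0,-0.003,0],[1,0,0,-0.006,0],[1,0,0,-0.01,0],[1,0,0,-0.015,0]]' 40; python3 -m inch '[[1,0,0,-0.02,0],[1,0,0,-0.045,0],[1,0,0,-0.07,0],[1,0,0,-0.08,0],[1,0,0,-0.08,0]]'
python3 - <<'E'
exec(open("pin.py").read())
t=ctrl.read_camera("top")
for r in ctrl.tip_of("crate_floor",t)[:2]: print(r["score"],ray_point(t,r["at"],z=.006))
# floor depth and crate inner walls: rim points
D=t["depth"];P=np.array([ray_point(t,(u,v)) for v in range(165,245) for u in range(310,390)])
rim=P[(P[:,2]>.048)&(P[:,2]<.064)];
b=cv2.minAreaRect(rim[:,:2].astype(np.float32)*1000);print("rim",len(rim),b)
fl=P[(np.hypot(P[:,0]-.524,P[:,1]-.009)<.03)];print("floor z",np.median(fl[:,2]))
E
```

```text
time: 23.83
eef_pos: [0.5336, -0.2408, 0.0708]
tcp_rot: [0.159, 0.987, -0.001, 0.002]
contact_force: [0.5, 1.4, 5.8]
opening: 0.541
finger_force: 42.8
time: 24.25
eef_pos: [0.5306, -0.2392, 0.0817]
tcp_rot: [0.159, 0.987, 0.001, -0.002]
contact_force: [-1.0, -0.1, -6.2]
opening: 0.543
finger_force: 42.0
time: 24.67
eef_pos: [0.5338, -0.2413, 0.1669]
tcp_rot: [0.159, 0.987, -0.002, 0.003]
contact_force: [0.7, -1.2, -6.2]
opening: 0.542
finger_force: 43.5
F [ 0.7 -1.2 -6.2] 43.465626699035056 [ 0.5338 -0.2413  0.1669]
nut_mid [320.7 312.7] 0.89 [ 0.53  -0.239  0.223] [ 0.004   0.0013 -0.0563]
pin_tip [315.9 334.2] 0.92 [ 0.523 -0.238  0.242] [ 0.0104 -0.0002 -0.0748]
0.71 [0.68765457 0.14200228 0.006     ]
0.67 [0.5193792  0.01055935 0.006     ]
rim 329 ((523.9536743164062, 8.18426513671875), (150.10708618164062, 140.67616271972656), 14.871536254882812)
floor z 0.006061219209518631
```

```bash
python3 -m inch '[[1,0.007,0.02,0,0],[1,0.018,0.048,0,0],[1,0.03,0.08,0,0],[1,0.042,0.112,0,0],[1,0.053,0.144,0,0]]'; python3 -m inch '[[1,0.012,0.03,0,0],[1,0.022,0.06,0,0],[1,0.03,0.08,0,0],[1,0.033,0.0885,0,0],[1,0.033,0.0885,0,0]]'; python3 -m inch '[[1,0,0,0,0],[1,0,0,0.02,0],[1,0,0,0.04,0],[1,0,0,0.06,0],[1,0,0,0.08,0]]'; python3 -m inch '[[1,0,0,0,0],[1,0,0,0.003,0],[1,0,0,0.006,0],[1,0,0,0.008,0],[1,0,0,0.009,0]]'
```

```text
time: 25.33
eef_pos: [0.5257, -0.0851, 0.1614]
tcp_rot: [0.16, 0.987, 0.0, -0.002]
contact_force: [1.1, 0.3, -6.1]
opening: 0.545
finger_force: 43.6
time: 25.75
eef_pos: [0.5224, 0.0097, 0.1618]
tcp_rot: [0.158, 0.987, 0.0, -0.001]
contact_force: [0.2, -0.1, -6.4]
opening: 0.544
finger_force: 43.7
time: 26.17
eef_pos: [0.5237, 0.006, 0.0823]
tcp_rot: [0.16, 0.987, -0.0, 0.0]
contact_force: [0.6, -0.4, -6.5]
opening: 0.549
finger_force: 43.7
time: 26.58
eef_pos: [0.5245, 0.0072, 0.0754]
tcp_rot: [0.159, 0.987, -0.0, 0.001]
contact_force: [-0.3, 0.4, -5.4]
opening: 0.548
finger_force: 44.1
```

```bash
python3 -m inch '[[1,0,0,0.001,0],[1,0,0,0.002,0],[1,0,0,0.003,0],[1,0,0,0.003,0]]';  python3 -m inch '[[1,0,0,0.001,0],[1,0,0,0.002,0],[1,0,0,0.002,0]]'
```

```text
time: 26.92
eef_pos: [0.5235, 0.0077, 0.0714]
tcp_rot: [0.159, 0.987, -0.0, 0.0]
contact_force: [-0.5, -0.4, -7.1]
opening: 0.543
finger_force: 44.1
time: 27.17
eef_pos: [0.5239, 0.0076, 0.07]
tcp_rot: [0.159, 0.987, -0.0, 0.0]
contact_force: [-0.6, 0.5, -3.4]
opening: 0.547
finger_force: 44.4
```

```bash
python3 -m inch '[[1,0,0,0.001,0],[1,0,0,0.0015,0],[1,0,0,0.0015,0]]'; python3 -m inch '[[0.46,0,0,0,0],[0.45,0,0,0,0],[0.44,0,0,0,0],[0.43,0,0,0,0],[0.41,0,0,0,0]]'; python3 -m inch '[[0.35,0,0,0,0],[0,0,0,0,0],[0,0,0,0,0],[0,0,0,0,0],[0,0,0,-0.01,0]]'; python3 -m inch '[[0,0,0,-0.03,0],[0,0,0,-0.07,0],[0,0,0,-0.11,0],[0,0,0,-0.13,0],[0,0,0,-0.13,0]]'
python3 - <<'E'
exec(open("pin.py").read())
save(c,"w10.png");s=ctrl.read_camera("scene")
a=cv2.cvtColor(s["pixels"],cv2.COLOR_RGB2BGR)[150:350,200:440]
b=cv2.imread("pics/w10.png")[:,150:470]
cv2.imwrite("pics/c10.png",np.hstack([cv2.resize(a,(480,400)),b]))
E
```

```text
time: 27.42
eef_pos: [0.5243, 0.0075, 0.07]
tcp_rot: [0.159, 0.987, -0.0, 0.0]
contact_force: [-5.1, 1.1, 6.5]
opening: 0.547
finger_force: 45.4
time: 27.83
eef_pos: [0.5246, 0.0074, 0.0686]
tcp_rot: [0.159, 0.987, -0.0, 0.001]
contact_force: [0.6, -0.6, -0.0]
opening: 0.59
finger_force: 0.0
time: 28.25
eef_pos: [0.5219, 0.0079, 0.0761]
tcp_rot: [0.159, 0.987, 0.0, -0.002]
contact_force: [0.5, 0.3, 0.2]
opening: 0.996
finger_force: 0.0
time: 28.67
eef_pos: [0.5272, 0.0071, 0.2158]
tcp_rot: [0.159, 0.987, -0.0, 0.007]
contact_force: [0.3, -0.8, 0.4]
opening: 1.004
finger_force: 0.0
F [ 0.3 -0.8  0.4] 0.0 [0.5272 0.0071 0.2158]
nut_mid [317.7 195. ] 0.69 [0.522 0.009 0.134] [ 0.007  -0.0001  0.0818]
pin_tip [317.  197.9] 0.6 [0.524 0.008 0.133] [ 0.0045 -0.0006  0.0823]
```

View pics/c10.png

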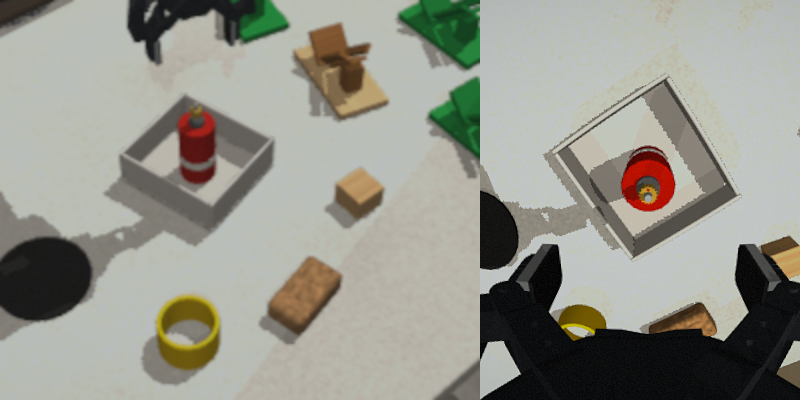

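The canister stands upright in the crate at (197,145), the gripper is clear, and the tape roll, offcut and sanding block look undisturbed. I'm handing the job in.

```bash
python3 -c "
from plant import ctrl
print(ctrl.sign_off())"
```

```text
the job is handed in; nothing more can be done
None
```

I handed the job in after about 29 s on the robot's clock: the canister was stood on the mat, its nut turned about 177° (the stop is at 172°), the tip held at the bottom for about 1.9 s, and it now stands upright in the white crate, nut left loose and the three bystanders apparently undisturbed; while being righted just above the mat it slipped about 10 mm in the loosened grip, and no verdict came back.

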